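# Push the tube rack into the incubator and shut its door

### The arm

A 7-joint arm with a two-finger parallel gripper is mounted at the origin on the work surface. World frame = base frame: x ahead of the robot, y to its left, z up, the work surface at z = 0. Lengths are in m, angles in rad, forces in N, time in s.
With the tool pointing down it reaches from about 0.4 to 0.9 m from the base axis. Payload 5.6 kg.
Tool frame: the origin (TCP) lies at the very end of the fingers, on their centre line; the grasp point (between the pads) lies 19 mm behind it; x points along the fingers, y is the direction in which the jaws open and shut, and the axes are right-handed (so a half turn about x gives the same grasp; the last joint's range is limited). The gripper opens to 92 mm and grips with 3 to 60 N. Pads are 20 mm wide; open, the fingers measure 128 mm over their backs; the gripper's body (75 mm by 189 mm) begins 69 mm behind the grasp point.
Start: joints at [-1.144, 0.468, -0.012, 1.603, 0.006, 1.071, -0.056], TCP at [0.294, 0.58, 0.215] pointing down, gripper open.
Joint ranges: [-2.53, 2.53], [-0.31, 2.02], [-1.57, 1.55], [0.28, 2.44], [-1.29, 4.43], [0.15, 1.84], [-2.92, 2.92]. Speed limits (rad/s): [2.57, 2.57, 3.14, 3.14, 3.14, 3.14, 3.14].

### API

Orientations are given as [roll, pitch, yaw] about the fixed x, y, z axes, in that order (R = Rz(yaw) Ry(pitch) Rx(roll)).
In Python, from plant import env, cams gives the robot as it stands.
- The arm moves only by the tool arm_command, never from a script. Its argument "targets" is a list of rows, each an object of numbers: "gripper": the closure, from -1 (fully open) to 1 (shut); "dx", "dy", "dz": the shift along the world's x, y, z in mm; "yaw": the turn about the world's z in degrees. A call has 1 to 8 rows; each row is the pose to reach, as a shift and turn from the pose commanded when the call began; what a row does not reach only later rows make up. A row lasts 1/10 s, in which the tool goes at most 50 mm and 8.59 degrees, less where a joint would pass 70% of its speed; a pose out of reach is approached as far as the arm can. A call with a gripper value outside its range is refused whole. The fingers move at their own pace and stop on an object; "newtons" is the grip in N (left out, the last holds). Time passes only in rows, so rows that repeat a pose let the fingers close. It gives the time, the measured TCP pose, the force and the opening at its end, in the units of the state.
- env.observe(): the state, without advancing time (a new reading comes with each control period).
- cams.get_image(name): name is "scene" or "top"; returns (picture, depth): 400x640x3 uint8, red, green, blue; 400x640 float32, m along the optical axis (not along the pixel's ray), 0 where there is no reading.
- cams.camera_params(name): a dict with "intrinsics" (3x3 intrinsics, pixels), "eye" and "rotation" of the camera in the world. Camera axes: x right, y up, looking along -z (the intrinsics and any distortion apply to the point x, -y, -z); pixel columns grow to the right and rows downward; lengths in m; the calibration is good to about 2 mm. A picture is of the moment at which its call begins. camera_params takes no time and is no camera call.
- env.sign_off(): hands the job in, once; it reports no verdict.
Trained networks look in the newest picture that a camera, given by its name, has taken for a name from the list of things; names that differ only in an ending like _2 or _b are one class to them, and where a whole thing is asked for, a point or a joint stands for the part that bears it (a point fixed in the world has none). Each returns a list of dicts, best first, with "p" (0 to 1); they miss things now and then, are a little off and sometimes report something else, mostly with a low value. They report only what shows in the picture. A call takes as long as a camera call. They do not tell look-alikes from the thing itself.
- cams.look_for(camera, label): "point" ([x, y, z] in m, in the coordinates of the camera as it stood for that picture, good to about 4 mm: the middle of the surface that is visible of it).
- cams.mark_of(camera, label): "point" ([x, y, z] in m, in the coordinates of the camera as it stood for that picture, good to about 4 mm: a listed point, or the origin of a listed thing).
The state is a dict: "time_s": time; "joint_pos": joint angles; "dq": joint speeds; "tau": joint torques, N m; "tool_pos": TCP position; "tcp_rot": TCP orientation; "force": force on the tool from outside, world axes, zero at the start; "moment": the same for the moment, N m; "grip_width": opening from 0.0 (shut) to 1.0 (fully open).
Only numpy, scipy, OpenCV 4.12 (cv2) and the standard library are available. Lean on these libraries where they do the work, as an engineer would, in place of code of your own. Each camera call takes 0.05 s, during which the arm holds its last target. There are 200 camera calls.

### The job

Load the small white incubator by pushing with the fingertips: push the tube rack that sits in its guide channel all the way in until it meets the stop, and only then push the open door shut so that it is fully closed. Do not lift or tip the rack, and leave everything else on the bench where it is.

Things in the scene. Friction and masses are not known exactly. Their poses are not given: they have to be found in the camera images.
- incubator: (All sizes here in mm.) White bench incubator, fixed, 230 deep x 170 wide x 88 high (109 at the rear hump). Origin on the bench surface, under the middle of the bay's mouth, in the plane of the front face. x points into the bay (away from the robot, turned up to 0.35 rad), y left, z up. The bay is 91 wide, open from 4 to 78 above the bench, clear-roofed, 133 deep to its stop wall.
- channel_end (a point): Middle of the near, open end of the guide channel, on its floor (4 above the bench), at x = -115, y = 0 in the incubator's frame. The channel leads straight into the bay: side lips 14 high above the bench, 91 apart inside, 101 outside. Axes as the incubator's.
- rack_home (a point): Where the rack's centre is when the rack is fully home against the stop: x = +69, y = 0 in the incubator's frame, 24 above the bench. The rack's near face is then 5 inside the mouth. Axes as the incubator's.
- rack_centre (a point): Centre of the loose tube rack that stands in the channel, half in the bay: solid block 128 long (along x, into the bay) x 86 wide x 40 high, short capped tubes on top to 50 high; 0.2 to 0.45 kg. Underside 4, this point 24 above the bench. Flat near face 64 behind this point. Starts 50 to 100 short of home; needs 2 to 9 N to slide; 2.5 clearance each side.
- door (a joint): Angle of the grey door, rad: 0 = shut, grows as it swings out towards the robot (1.57 = along the incubator's -x), limit 2.3; starts 1.6 to 2.1. At angle q the free edge lies from the hinge in direction (-sin q, -cos q), and the outer face, the one to push on, looks to (-cos q, sin q), in the incubator's x, y. No latch; stays where left; friction about 0.5 N at the edge.
- door_hinge (a point): On the door's vertical hinge axis, at the left (+y) of the mouth, in the middle of the panel's thickness, 51 above the bench (half-way up the door); at x = -6, y = +57.5 in the incubator's frame. Axes as the incubator's.
- door_edge (a point): Middle of the door's free edge, 115 from the hinge axis, 51 above the bench. The door is a flat panel with no handle, 115 wide x 66 high x 8 thick, lower edge 18 and upper edge 84 above the bench, so it passes over the channel's lips. Shut, its outer face is 10 in front of the mouth's plane.
- jar: Bystander, loose: closed amber jar, 56 dia x 75 high. Origin: centre of its underside. To be left alone.
- beaker: Bystander, loose: open glass beaker, 64 dia x 75 high. Origin: centre of its underside. To be left alone.
- tipbox: Bystander, loose: black pipette-tip box with a whitish clear cover, 117 x 82 x 55 high. Origin: centre of its underside. To be left alone.
- foam: Bystander, loose: white foam block with six capped tubes, 110 x 80 x 78 high. Origin: centre of its underside. To be left alone.
- smallrack: Bystander, loose: small tube rack, 60 x 100 x 48 high. Origin: centre of its underside. To be left alone.
- petri: Bystander, loose: stack of two clear dishes, 92 dia x 30 high. Origin: centre of its underside. To be left alone.
Things that resemble listed ones, but are neither listed nor needed, are in the scene too. Leave any pink or turquoise look-alike of the part that bears rack_centre alone.

How it is judged:
On the way, in this order (a step that is already met when the one before it is completed fails the run):
1. the rack is pushed home against the stop while the door is still open (x of rack_centre in the frame of incubator above 0.062 m and y of rack_centre in the frame of incubator between -0.006 and 0.006 m and height (world z) of rack_centre below 0.029 m and value of joint door above 0.6 rad), for 0.2 s.
2. the door is pushed shut (value of joint door below 0.05 rad), for 0.2 s.
At the end, for the whole second after the job is handed in: The rack stands flat in the bay within 7 mm of its stop (centre beyond x = 62 mm and within 6 mm of the middle in the incubator's frame), it was there before the door was closed (door wider than 0.6 rad), and the door is within 0.05 rad of shut (x of rack_centre in the frame of incubator above 0.062 m and y of rack_centre in the frame of incubator between -0.006 and 0.006 m and height (world z) of rack_centre below 0.029 m and value of joint door below 0.05 rad and angle between rack_centre's own z axis and vertical below 0.05 rad); the robot touches nothing.
It fails at once if the rack is lifted more than 10 mm or tipped (height (world z) of rack_centre above 0.034 m or angle between rack_centre's own z axis and vertical above 0.2 rad).
It fails at once if a bystander is moved by more than 30 mm (distance of any of jar, beaker, tipbox, foam, smallrack, petri from where it was at the start of the episode above 0.03 m).
It also fails if it takes over 58 s, if anything falls off the work surface, if the arm or the gripper's body presses on something with over 40 N, if the wrist force passes 120 N, or if a joint passes its speed limit or range.

## Working session

There is one attempt and no reset: what is moved stays moved. The work goes in short steps, Python scripts to look and compute and a tool call to move; the robot and the scene stay as the last step left them, time stands still between calls to the robot, and variables do not carry over. Pictures are saved under pics/ and viewed, about 8 in all and at most 12, crops included, and the job is handed in when it is done.

Besides the shell and the picture viewer there is one more tool, called as name(argument=value, ...) on one line, values as JSON. arm_command: Moves the arm, as the interface text tells. Its arguments: {"type":"object","properties":{"targets":{"type":"array","items":{"type":"object","properties":{"gripper":{"type":"number"},"dx":{"type":"number"},"dy":{"type":"number"},"dz":{"type":"number"},"yaw":{"type":"number"}}}},"newtons":{"type":"number"}},"required":["targets"]}

```bash
mkdir -p pics; cat > h.py <<'E'
import numpy as np, cv2
from plant import env, cams
def w(cam,p):
    c=cams.camera_params(cam); return np.array(c["eye"])+np.array(c["rotation"])@np.array(p)
def px(cam,P):
    c=cams.camera_params(cam); q=np.array(c["rotation"]).T@(np.array(P)-np.array(c["eye"])); q=np.array([q[0],-q[1],-q[2]])
    u=np.array(c["intrinsics"])@q; return u[:2]/u[2]
def cloud(cam,d):
    c=cams.camera_params(cam);K=np.array(c["intrinsics"]);v,u=np.indices(d.shape)
    p=np.stack([(u-K[0,2])/K[0,0]*d,-(v-K[1,2])/K[1,1]*d,-d],-1)
    return p@np.array(c["rotation"]).T+np.array(c["eye"])
E
python3 - <<'E'
from h import *
for n in("scene","top"):
    im,d=cams.get_image(n); cv2.imwrite(f"pics/{n}0.png",im[:,:,::-1]); np.savez(f"/tmp/{n}0.npz",im=im,d=d)
    for l in("incubator","channel_end","rack_centre","rack_home","door_hinge","door_edge"):
        for r in cams.mark_of(n,l)[:3]: P=w(n,r["point"]); print(n,l,round(r["p"],2),P.round(3),px(n,P).round())
print(env.observe()["time_s"])
E
```

```text
Traceback (most recent call last):
  File "h.py", line 6, in px
    c=cams.camera_params(cam); q=np.array(c["rotation"]).T@(np.array(P)-np.array(c["eye"])); q=np.array([q[0],-q[1],-q[2]])
                                                                                                         ~^^^
IndexError: invalid index to scalar variable.
```

```bash
python3 - <<'E'
from plant import cams
print(cams.camera_params("scene")); print(cams.camera_params("top"))
E
```

```text
{'intrinsics': array([[490.70895891,   0.        , 317.41464521],
       [  0.        , 490.70895891, 193.53280622],
       [  0.        ,   0.        ,   1.        ]]), 'eye': array([ 1.34340039, -0.22427654,  1.02441224]), 'rotation': array([ 0.70874311, -0.01988492,  1.28383643])}
{'intrinsics': array([[418.03917145,   0.        , 314.29896054],
       [  0.        , 418.03917145, 198.92248792],
       [  0.        ,   0.        ,   1.        ]]), 'eye': array([0.4983497 , 0.04314683, 1.08514334]), 'rotation': array([ 0.07005444, -0.00832966, -1.58337766])}
```

Rotation is roll-pitch-yaw; convert it.

```bash
cat > h.py <<'E'
import numpy as np, cv2
from scipy.spatial.transform import Rotation
from plant import env, cams
def par(cam):
    c=cams.camera_params(cam); return c["intrinsics"],c["eye"],Rotation.from_euler("xyz",c["rotation"]).as_matrix()
def w(cam,p):
    K,e,R=par(cam); return e+R@np.array(p)
def px(cam,P):
    K,e,R=par(cam); q=R.T@(np.array(P)-e); u=K@(q*[1,-1,-1]); return u[:2]/u[2]
def cloud(cam,d):
    K,e,R=par(cam);v,u=np.indices(d.shape)
    return np.stack([(u-K[0,2])/K[0,0]*d,-(v-K[1,2])/K[1,1]*d,-d],-1)@R.T+e
E
python3 - <<'E'
from h import *
for n in("scene","top"):
    im,d=cams.get_image(n); cv2.imwrite(f"pics/{n}0.png",im[:,:,::-1]); np.savez(f"/tmp/{n}0.npz",im=im,d=d)
    for l in("incubator","channel_end","rack_centre","rack_home","door_hinge","door_edge"):
        for r in cams.mark_of(n,l)[:3]: P=w(n,r["point"]); print(n,l,round(r["p"],2),P.round(3),px(n,P).round())
print(env.observe()["time_s"])
E
```

```text
scene incubator 0.75 [ 0.406 -0.114 -0.001] [254. 179.]
scene incubator 0.57 [ 0.571  0.102 -0.004] [345. 208.]
scene channel_end 0.97 [0.461 0.109 0.005] [335. 176.]
scene rack_centre 0.78 [ 0.811 -0.137  0.021] [279. 302.]
scene rack_centre 0.76 [0.298 0.231 0.016] [357. 128.]
scene rack_centre 0.7 [ 0.491 -0.185 -0.003] [234. 207.]
scene door_hinge 0.92 [0.574 0.154 0.052] [365. 191.]
scene door_edge 0.72 [0.483 0.219 0.054] [376. 162.]
top incubator 0.56 [0.576 0.093 0.002] [291. 199.]
top channel_end 0.97 [0.469 0.106 0.003] [287. 240.]
top rack_centre 0.91 [0.591 0.095 0.023] [290. 192.]
top rack_centre 0.88 [0.418 0.38  0.02 ] [178. 262.]
top rack_centre 0.75 [0.301 0.227 0.019] [238. 308.]
top door_hinge 0.86 [0.579 0.149 0.052] [268. 196.]
top door_edge 0.62 [0.578 0.15  0.053] [267. 197.]
top door_edge 0.56 [0.48  0.214 0.054] [241. 237.]
0.8
```

View pics/top0.png

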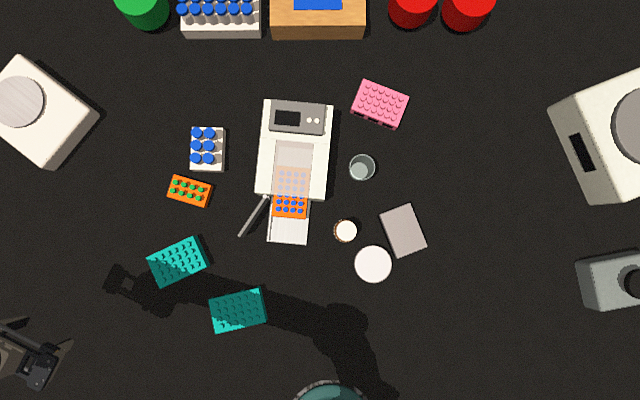

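View pics/scene0.png

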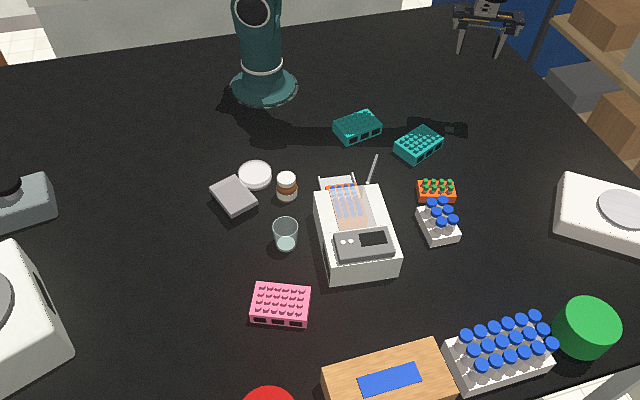

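Top view: the white incubator spans roughly (255–333, 98–200). The orange rack with blue tubes is in its channel at (290,205), and the grey open door runs (268,197)→(240,236). Candidates for the rack are orange (290,195), pink (380,103) and turquoise (178,262) and (238,308). Only the orange one stands in the channel, and orange/green at (189,190) is the small rack. I'll confirm that with a crop and fit the pose from depth.

```bash
python3 - <<'E'
from h import *
z=np.load("/tmp/top0.npz"); im,d=z["im"],z["d"]
cv2.imwrite("pics/crop1.png",cv2.resize(im[85:255,220:400],None,fx=4,fy=4,interpolation=cv2.INTER_CUBIC)[:600,:,::-1] if 0 else cv2.resize(im[90:255,225:395],None,fx=3.6,fy=3.6,interpolation=cv2.INTER_CUBIC)[:,:,::-1])
P=cloud("top",d); X,Y,Z=P[...,0],P[...,1],P[...,2]
roi=(X>.42)&(X<.85)&(Y>-.03)&(Y<.2)&(d>0)
m=roi&(Z>.08)&(Z<.12)&(X>.55)
n,lab,st,ce=cv2.connectedComponentsWithStats(m.astype(np.uint8)); k=1+st[1:,4].argmax(); q=P[lab==k]
r=cv2.minAreaRect(np.float32(q[:,:2]*1000)); print("body",r,cv2.boxPoints(r).round(),np.percentile(q[:,2],[5,50,95]))
# door: thin strip
b=(X>.44)&(X<.6)&(Y>.13)&(Y<.26)&(Z>.06)&(Z<.095)&(d>0)
q=P[b]; print(len(q))
q=q[q[:,0]<.565]; r=cv2.minAreaRect(np.float32(q[:,:2]*1000)); print("door",r,cv2.boxPoints(r).round())
# rack: orange pixels
hsv=cv2.cvtColor(im,cv2.COLOR_RGB2HSV); o=(hsv[...,0]<20)&(hsv[...,1]>170)&(hsv[...,2]>90)&(X>.45)&(X<.65)&(Y>0)&(Y<.17)
q=P[o];print("orange",len(q),q.min(0),q.max(0),np.median(q,0))
# channel-floor/lips
c=(X>.43)&(X<.56)&(Y>.03)&(Y<.17)&(hsv[...,2]>120)&(hsv[...,1]<60)&(Z<.03)
q=P[c];r=cv2.minAreaRect(np.float32(q[:,:2]*1000)); print("chan",cv2.boxPoints(r).round(),np.percentile(q[:,2],[5,50,95]))
E
```

```text
body ((674.014404296875, 83.3929672241211), (170.1620635986328, 264.6417541503906), 83.84980010986328) [[533.  13.]
 [796. -15.]
 [815. 154.]
 [552. 182.]] [0.08637983 0.09002366 0.11240137]
365
door ((524.6666259765625, 187.38414001464844), (8.331803321838379, 100.90611267089844), 56.06485366821289) [[480. 212.]
 [564. 156.]
 [569. 163.]
 [485. 219.]]
orange 436 [0.4983497  0.04314683 0.02285648] [0.58230976 0.13919763 1.08514334] [0.54801412 0.0947187  0.04542973]
chan [[455.  56.]
 [558.  45.]
 [568. 149.]
 [466. 159.]] [0.00115131 0.00562414 0.01582274]
```

View pics/crop1.png

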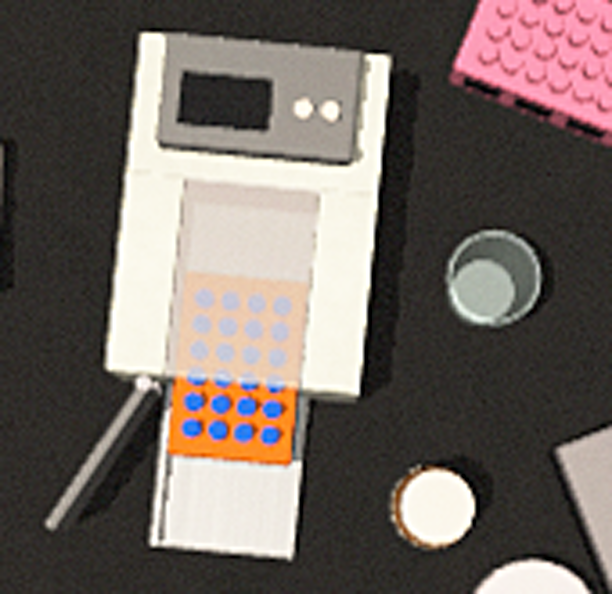

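The crop confirms it: the orange rack with blue tubes lies between the channel lips and is half under the clear roof. Fitted pose: origin ≈ (574, 95) mm, yaw ≈ −0.11, door ≈ 2.06 rad, all consistent with the given sizes. Next I check tool yaw, then move.

```bash
python3 - <<'E'
from h import *
s=env.observe(); print(s["time_s"],s["tool_pos"],s["tcp_rot"],s["grip_width"])
R=Rotation.from_euler("xyz",s["tcp_rot"]).as_matrix(); print(R.round(3))
E
```

```text
0.8 [0.29430497 0.57958634 0.21462785] [1.2370074  1.57068616 0.76714276] 1.0001114495026104
[[ 0.     0.453  0.892]
 [ 0.     0.892 -0.453]
 [-1.     0.     0.   ]]
```

arm_command(targets=[{"gripper": 1,"dx": 25,"dy": -43},{"gripper": 1,"dx": 50,"dy": -85},{"gripper": 1,"dx": 75,"dy": -125},{"gripper": 1,"dx": 95,"dy": -170},{"gripper": 1,"dx": 115,"dy": -210},{"gripper": 1,"dx": 130,"dy": -255},{"gripper": 1,"dx": 145,"dy": -300},{"gripper": 1,"dx": 160,"dy": -340}], newtons=20)

```text
validation failed for argument at $.ta...
```

arm_command(targets=[{"gripper": 1,"dx": 25,"dy": -43,"dz": 0,"yaw": 3},{"gripper": 1,"dx": 50,"dy": -85,"dz": 0,"yaw": 6},{"gripper": 1,"dx": 75,"dy": -125,"dz": 0,"yaw": 9},{"gripper": 1,"dx": 95,"dy": -170,"dz": 0,"yaw": 12},{"gripper": 1,"dx": 115,"dy": -210,"dz": 0,"yaw": 15},{"gripper": 1,"dx": 130,"dy": -255,"dz": 0,"yaw": 18},{"gripper": 1,"dx": 145,"dy": -300,"dz": 0,"yaw": 20.5},{"gripper": 1,"dx": 160,"dy": -340,"dz": 0,"yaw": 20.5}], newtons=20)

```text
time_s: 1.6
tool_pos: [0.4548, 0.2372, 0.2149]
tcp_rot: [0.406, 1.57, 0.294]
force: [0.8, -0.2, 0.2]
grip_width: 0.325
```

arm_command(targets=[{"gripper": 1,"dx": 10,"dy": -45,"dz": 0,"yaw": 0},{"gripper": 1,"dx": 20,"dy": -90,"dz": 0,"yaw": 0},{"gripper": 1,"dx": 28,"dy": -132,"dz": 0,"yaw": 0},{"gripper": 1,"dx": 28,"dy": -132,"dz": -40,"yaw": 0},{"gripper": 1,"dx": 28,"dy": -132,"dz": -80,"yaw": 0},{"gripper": 1,"dx": 28,"dy": -132,"dz": -110,"yaw": 0},{"gripper": 1,"dx": 28,"dy": -132,"dz": -130,"yaw": 0},{"gripper": 1,"dx": 28,"dy": -132,"dz": -130,"yaw": 0}])

```text
time_s: 2.4
tool_pos: [0.4803, 0.107, 0.0823]
tcp_rot: [-2.717, 1.566, -2.829]
force: [-0.3, -0.5, -0.5]
grip_width: 0.002
```

```bash
python3 - <<'E'
from h import *
im,d=cams.get_image("scene"); cv2.imwrite("pics/s2.png",cv2.resize(im[110:300,270:470],None,fx=3,fy=3,interpolation=cv2.INTER_CUBIC)[:,:,::-1])
s=env.observe(); print(s["time_s"],s["tool_pos"],s["tcp_rot"],s["force"],s["grip_width"])
print(Rotation.from_euler("xyz",s["tcp_rot"]).as_matrix()[:,1])
E
```

```text
2.45 [0.48162033 0.10732252 0.08385794] [-2.69653339  1.56838275 -2.80867459] [0.67183849 0.31100801 0.95986202] 0.003902370889148094
[ 0.11190513  0.99371835 -0.00103907]
```

View pics/s2.png

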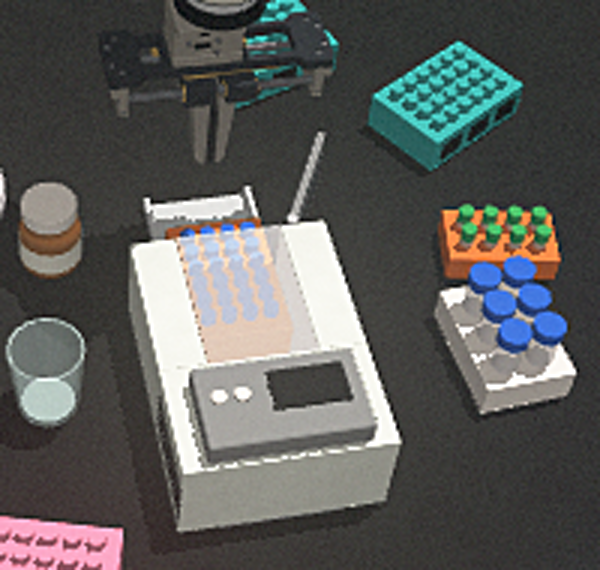

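The fingers are shut and centred above the channel's near end at about (212,160) in the crop, and everything else is undisturbed. I descend and approach.

arm_command(targets=[{"gripper": 1,"dx": 0,"dy": 0,"dz": -30,"yaw": 0},{"gripper": 1,"dx": 0,"dy": 0,"dz": -50,"yaw": 0},{"gripper": 1,"dx": 0,"dy": 0,"dz": -61,"yaw": 0},{"gripper": 1,"dx": 0,"dy": 0,"dz": -61,"yaw": 0},{"gripper": 1,"dx": 10,"dy": -1,"dz": -61,"yaw": 0},{"gripper": 1,"dx": 20,"dy": -2,"dz": -61,"yaw": 0},{"gripper": 1,"dx": 26,"dy": -3,"dz": -61,"yaw": 0},{"gripper": 1,"dx": 32,"dy": -3.5,"dz": -61,"yaw": 0}])

```text
time_s: 3.25
tool_pos: [0.5157, 0.1039, 0.0242]
tcp_rot: [0.321, 1.569, 0.208]
force: [0.7, -0.1, 0.4]
grip_width: 0.005
```

arm_command(targets=[{"gripper": 1,"dx": 4,"dy": -0.5,"dz": 0,"yaw": 0},{"gripper": 1,"dx": 8,"dy": -1,"dz": 0,"yaw": 0},{"gripper": 1,"dx": 12,"dy": -1.5,"dz": 0,"yaw": 0},{"gripper": 1,"dx": 16,"dy": -1.8,"dz": 0,"yaw": 0},{"gripper": 1,"dx": 20,"dy": -2.2,"dz": 0,"yaw": 0}])

```text
time_s: 3.75
tool_pos: [0.5346, 0.1018, 0.0234]
tcp_rot: [-1.36, 1.571, -1.472]
force: [-1.2, 0.7, -0.8]
grip_width: 0.009
```

arm_command(targets=[{"gripper": 1,"dx": 3,"dy": -0.3,"dz": 0,"yaw": 0},{"gripper": 1,"dx": 6,"dy": -0.6,"dz": 0,"yaw": 0},{"gripper": 1,"dx": 9,"dy": -1,"dz": 0,"yaw": 0},{"gripper": 1,"dx": 12,"dy": -1.3,"dz": 0,"yaw": 0}])

```text
time_s: 4.15
tool_pos: [0.5466, 0.1004, 0.0235]
tcp_rot: [-0.545, 1.571, -0.657]
force: [-2.3, 0.2, -1.2]
grip_width: 0.002
```

```bash
python3 - <<'E'
from h import *
im,d=cams.get_image("top"); np.savez("/tmp/top1.npz",im=im,d=d); cv2.imwrite("pics/t3.png",cv2.resize(im[90:255,225:395],None,fx=3.6,fy=3.6,interpolation=cv2.INTER_CUBIC)[:,:,::-1])
u=np.array([np.cos(-.11),np.sin(-.11)]);v=np.array([-u[1],u[0]]);O=np.array([.574,.095])
for n in("top","scene"):
    if n=="scene": cams.get_image(n)
    for l in ("rack_centre","door_edge"):
        for r in cams.mark_of(n,l)[:4]:
            P=w(n,r["point"]); print(n,l,round(r["p"],2),P.round(3),"inc",(np.array([u,v])@(P[:2]-O)).round(4))
s=env.observe(); print(s["time_s"],s["tool_pos"],s["force"])
E
```

```text
top rack_centre 0.94 [0.42  0.382 0.019] inc [-0.1841  0.2684]
top rack_centre 0.8 [0.299 0.226 0.016] inc [-0.2877  0.0998]
top rack_centre 0.79 [ 0.817 -0.136  0.021] inc [ 0.2671 -0.2024]
top rack_centre 0.7 [ 0.495 -0.181 -0.   ] inc [-0.0487 -0.2827]
top door_edge 0.43 [0.483 0.213 0.051] inc [-0.1035  0.1075]
scene rack_centre 0.97 [0.419 0.377 0.02 ] inc [-0.1854  0.2636]
scene rack_centre 0.9 [0.299 0.229 0.02 ] inc [-0.2881  0.1032]
scene rack_centre 0.56 [ 0.816 -0.133  0.019] inc [ 0.2652 -0.2005]
scene door_edge 0.66 [0.486 0.217 0.055] inc [-0.1008  0.1119]
4.45 [0.54697491 0.10060845 0.02393759] [-0.52559681 -0.05268479  0.23129968]
```

View pics/t3.png

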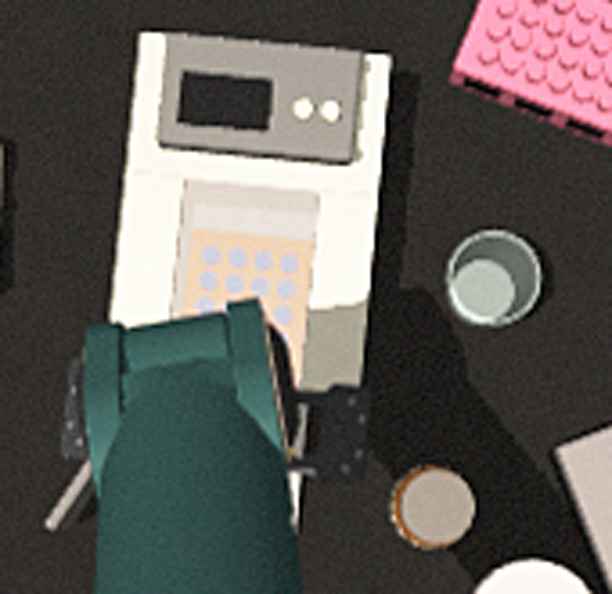

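The rack is sliding straight: its front tube row went from y≈300 to 256 in the crop, about 30 mm. I continue to the stop.

arm_command(targets=[{"gripper": 1,"dx": 3,"dy": -0.3,"dz": 0,"yaw": 0},{"gripper": 1,"dx": 6,"dy": -0.6,"dz": 0,"yaw": 0},{"gripper": 1,"dx": 9,"dy": -1,"dz": 0,"yaw": 0},{"gripper": 1,"dx": 12,"dy": -1.3,"dz": 0,"yaw": 0},{"gripper": 1,"dx": 14,"dy": -1.5,"dz": 0,"yaw": 0},{"gripper": 1,"dx": 16,"dy": -1.8,"dz": 0,"yaw": 0}])

```text
time_s: 5.05
tool_pos: [0.5623, 0.0988, 0.0236]
tcp_rot: [-3.079, 1.57, 3.092]
force: [-4.3, 0.6, 3.0]
grip_width: 0.005
```

arm_command(targets=[{"gripper": 1,"dx": 1,"dy": -0.1,"dz": 0,"yaw": 0},{"gripper": 1,"dx": 2,"dy": -0.2,"dz": 0,"yaw": 0},{"gripper": 1,"dx": 3,"dy": -0.3,"dz": 0,"yaw": 0}])

```text
time_s: 5.35
tool_pos: [0.5653, 0.0985, 0.0236]
tcp_rot: [3.027, 1.571, 2.915]
force: [-2.9, 0.0, 2.4]
grip_width: 0.002
```

arm_command(targets=[{"gripper": 1,"dx": 1,"dy": -0.1,"dz": 0,"yaw": 0},{"gripper": 1,"dx": 2,"dy": -0.2,"dz": 0,"yaw": 0}])

```text
time_s: 5.55
tool_pos: [0.5653, 0.0984, 0.0235]
tcp_rot: [-2.991, 1.567, -3.102]
force: [-11.4, -0.2, 10.1]
grip_width: 0.003
```

arm_command(targets=[{"gripper": 1,"dx": 1,"dy": -0.1,"dz": 0,"yaw": 0},{"gripper": 1,"dx": 2,"dy": -0.2,"dz": 0,"yaw": 0}])

```text
time_s: 5.75
tool_pos: [0.5651, 0.0984, 0.0235]
tcp_rot: [-2.998, 1.562, -3.109]
force: [-19.6, 0.7, 14.5]
grip_width: 0.006
```

```bash
python3 - <<'E'
from h import *
im,d=cams.get_image("top"); cv2.imwrite("pics/t4.png",cv2.resize(im[90:255,225:395],None,fx=3.6,fy=3.6,interpolation=cv2.INTER_CUBIC)[:,:,::-1])
s=env.observe(); print(s["time_s"],s["tool_pos"],s["force"])
E
```

```text
5.8 [0.56501698 0.09842275 0.02340816] [-16.6441986    0.58342264  13.33827904]
```

View pics/t4.png

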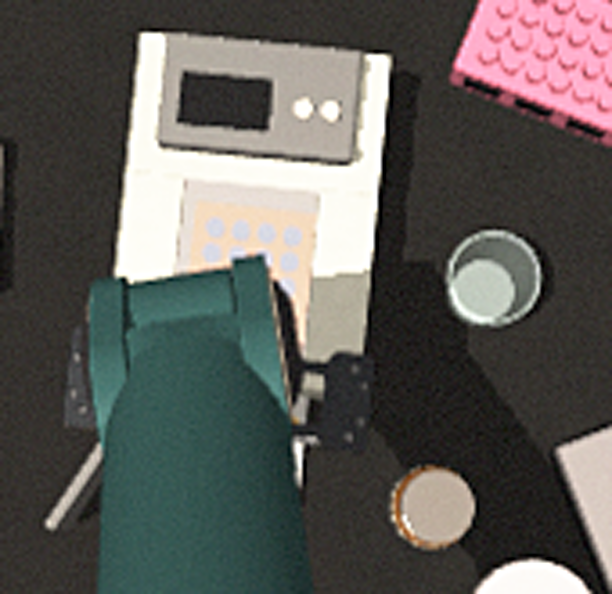

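The pushing force rose to ~20 N at TCP x=565 mm. Either the rack met the stop or the fingers met the roof edge. I clear the arm to the left, where the door push starts, and measure.

arm_command(targets=[{"gripper": 1,"dx": -15,"dy": 2,"dz": 0,"yaw": 0},{"gripper": 1,"dx": -40,"dy": 4,"dz": 0,"yaw": 0},{"gripper": 1,"dx": -40,"dy": 4,"dz": 45,"yaw": 0},{"gripper": 1,"dx": -40,"dy": 4,"dz": 90,"yaw": 0},{"gripper": 1,"dx": -40,"dy": 50,"dz": 100,"yaw": 0},{"gripper": 1,"dx": -40,"dy": 100,"dz": 100,"yaw": 0},{"gripper": 1,"dx": -40,"dy": 150,"dz": 100,"yaw": 0},{"gripper": 1,"dx": -40,"dy": 200,"dz": 100,"yaw": 0}])

```text
time_s: 6.6
tool_pos: [0.5309, 0.3002, 0.1245]
tcp_rot: [0.514, 1.566, 0.401]
force: [0.9, 0.5, 0.5]
grip_width: 0.004
```

```bash
python3 - <<'E'
from h import *
im,d=cams.get_image("top"); np.savez("/tmp/top2.npz",im=im,d=d)
s=env.observe(); print(s["time_s"],s["tool_pos"],s["force"])
a=-.11;u=np.array([np.cos(a),np.sin(a)]);v=np.array([-u[1],u[0]]);O=np.array([.574,.095])
f=lambda x,y,z:np.r_[O+x*u+y*v,z]
for n in("top","scene"):
    if n=="scene": im2,_=cams.get_image(n)
    for l in ("rack_centre",):
        for r in cams.mark_of(n,l)[:5]:
            P=w(n,r["point"]); print(n,l,round(r["p"],2),P.round(3),"inc",(np.array([u,v])@(P[:2]-O)).round(4))
c=cv2.resize(im[125:225,245:345],None,fx=6,fy=6,interpolation=cv2.INTER_CUBIC)[:,:,::-1].copy()
def line(A,B,col):
    p=[tuple(int(t) for t in ((px("top",P)-[245,125]+.5)*6)) for P in(A,B)]; cv2.line(c,*p,col,1)
line(f(.133,-.043,.044),f(.133,.043,.044),(0,0,255))   # far top edge if home
line(f(.126,-.043,.044),f(.126,.043,.044),(255,0,0))   # 7 short
line(f(.005,-.043,.044),f(.005,.043,.044),(0,255,0))   # near top edge if home
line(f(-.002,-.043,.044),f(-.002,.043,.044),(255,0,0))
line(f(0,-.085,.088),f(0,.085,.088),(255,0,255))
cv2.imwrite("pics/t5.png",c)
E
```

```text
6.65 [0.52876363 0.31157349 0.12446632] [-0.19529891  7.86596741  0.68534838]
top rack_centre 0.97 [0.297 0.227 0.016] inc [-0.2897  0.1004]
top rack_centre 0.89 [0.419 0.382 0.019] inc [-0.1852  0.2684]
top rack_centre 0.86 [ 0.818 -0.135  0.022] inc [ 0.268  -0.2018]
scene rack_centre 0.81 [0.297 0.229 0.016] inc [-0.2898  0.1027]
scene rack_centre 0.72 [ 0.811 -0.134  0.017] inc [ 0.2611 -0.2015]
scene rack_centre 0.65 [0.418 0.378 0.022] inc [-0.1862  0.264 ]
```

View pics/t5.png

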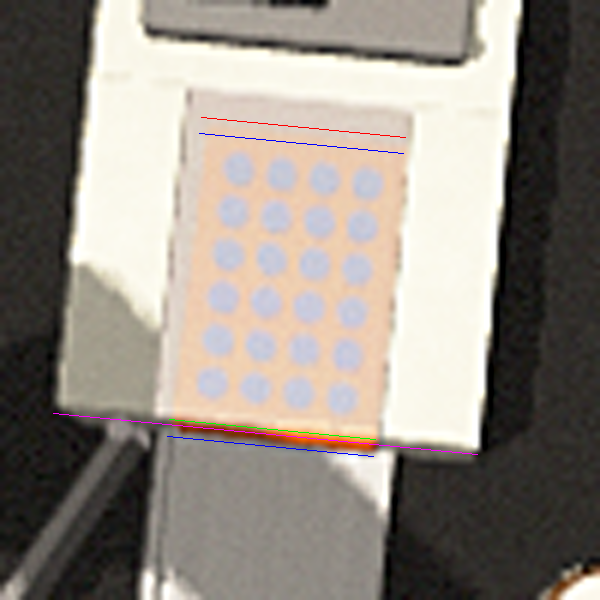

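```bash
python3 - <<'E'
from h import *
a=-.11;u=np.array([np.cos(a),np.sin(a)]);v=np.array([-u[1],u[0]]);O=np.array([.574,.095])
ys=np.linspace(-.03,.03,25)
def prof(im,z,xs):
    for x in xs:
        p=np.float32([px("top",np.r_[O+x*u+y*v,z]) for y in ys])
        s=cv2.remap(im,p[:,:1].copy(),p[:,1:].copy(),cv2.INTER_LINEAR)[:,0].mean(0); print(f"{x*1000:.0f}:",s.astype(int),end=" ")
    print()
i2=np.load("/tmp/top2.npz")["im"]; i0=np.load("/tmp/top0.npz")["im"]
print("far z=.044");prof(i2,.044,np.arange(.112,.150,.002))
print("near");prof(i2,.044,np.arange(-.014,.012,.002))
print("initial near");prof(i0,.044,np.arange(-.07,-.03,.002))
print("initial far");prof(i0,.044,np.arange(.06,.1,.002))
print("front face top z=.088, wall part")
ys=np.linspace(.06,.08,9);prof(i0,.088,np.arange(-.008,.008,.001))
ys=np.linspace(-.08,-.06,9);prof(i0,.088,np.arange(-.008,.008,.001))
E
```

```text
far z=.044
112: [209 201 203] 114: [210 201 203] 116: [214 201 199] 118: [223 202 191] 120: [231 202 181] 122: [235 203 175] 124: [235 203 175] 126: [235 203 175] 128: [232 203 178] 130: [226 204 186] 132: [221 207 196] 134: [221 207 197] 136: [221 208 197] 138: [221 208 196] 140: [220 207 195] 142: [219 205 193] 144: [228 217 206] 146: [242 236 225] 148: [251 248 236] 
near
-14: [143 137 131] -12: [143 138 131] -10: [144 139 132] -8: [146 141 134] -6: [150 145 139] -4: [152 149 143] -2: [143 135 129] 0: [136  95  74] 2: [169  73  17] 4: [206 113  53] 6: [233 173 133] 8: [242 211 179] 10: [242 216 187] 
initial near
-70: [240 235 228] -68: [240 235 227] -66: [240 235 227] -64: [240 235 228] -62: [240 235 228] -60: [240 235 227] -58: [240 235 227] -56: [240 236 228] -54: [241 238 231] -52: [240 240 234] -50: [226 221 213] -48: [225 161 127] -46: [240 124  33] -44: [253 141  32] -42: [252 143  38] -40: [252 143  35] -38: [254 143  34] -36: [248 138  68] -34: [199 129 124] -32: [121 121 170] -30: [ 97 121 188] 
initial far
60: [209 199 203] 62: [209 200 205] 64: [211 200 204] 66: [214 2
[... 173 characters left out ...]
 [229 220 210] 88: [229 219 210] 90: [229 219 209] 92: [228 219 209] 94: [229 219 209] 96: [228 218 209] 98: [228 219 209] 100: [228 218 209] 
front face top z=.088, wall part
-8: [76 71 66] -7: [78 74 69] -6: [83 78 74] -5: [86 82 78] -4: [94 90 86] -3: [101  97  91] -2: [110 106  98] -1: [113 109  99] 0: [120 116 103] 1: [140 135 120] 2: [173 167 148] 3: [207 202 180] 4: [236 231 212] 5: [249 248 234] 6: [253 252 242] 7: [253 251 241] 
-8: [44 41 37] -7: [42 39 36] -6: [41 39 36] -5: [48 45 42] -4: [63 59 54] -3: [81 77 69] -2: [97 93 83] -1: [108 104  93] 0: [114 110  97] 1: [125 121 106] 2: [156 150 131] 3: [196 190 168] 4: [228 223 202] 5: [245 243 227] 6: [252 251 239] 7: [253 251 240]
```

```bash
python3 - <<'E'
from h import *
a=-.11;u=np.array([np.cos(a),np.sin(a)]);v=np.array([-u[1],u[0]]);O=np.array([.574,.095])
im,_=cams.get_image("scene")
f=lambda x,y,z:np.r_[O+x*u+y*v,z]
p0=px("scene",f(.03,0,.06)); k=8; o=np.round(p0-[45,32]); x0,y0=int(o[0]),int(o[1])
c=cv2.resize(im[y0:y0+64,x0:x0+90],None,fx=k,fy=k,interpolation=cv2.INTER_CUBIC)[:,:,::-1].copy()
def line(A,B,col):
    p=[tuple(int(t) for t in ((px("scene",P)-o+.5)*k)) for P in(A,B)]; cv2.line(c,*p,col,1)
e=.0023
line(f(e+.005,-.043,.044),f(e+.005,-.015,.044),(0,255,0))
line(f(e-.002,-.043,.044),f(e-.002,-.015,.044),(255,0,0))
line(f(e,-.085,.088),f(e,-.05,.088),(255,0,255)); line(f(e,.05,.088),f(e,.085,.088),(255,0,255))
cv2.imwrite("pics/s6.png",c)
E
```

```text
(no output)
```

View pics/s6.png

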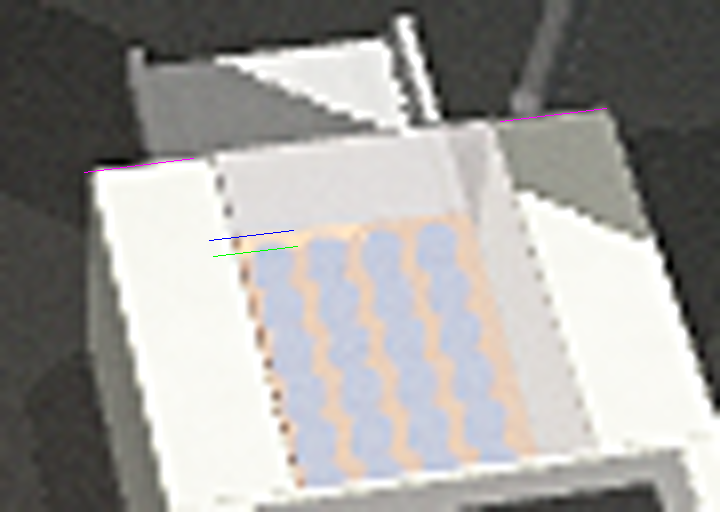

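Both views put the rack at about 62–64 mm, 5 mm or more short of the stop, so the fingers probably met the roof edge. The margin is too thin. I push again with the tips higher on the rack's face, where a taper in the fingers would allow more reach.

arm_command(targets=[{"gripper": 1,"dx": -4,"dy": -50,"dz": 0,"yaw": 0},{"gripper": 1,"dx": -4,"dy": -100,"dz": 0,"yaw": 0},{"gripper": 1,"dx": -4,"dy": -150,"dz": 0,"yaw": 0},{"gripper": 1,"dx": -4,"dy": -197,"dz": 0,"yaw": 0},{"gripper": 1,"dx": -4,"dy": -197,"dz": -40,"yaw": 0},{"gripper": 1,"dx": -4,"dy": -197,"dz": -75,"yaw": 0},{"gripper": 1,"dx": -4,"dy": -197,"dz": -88,"yaw": 0},{"gripper": 1,"dx": -4,"dy": -197,"dz": -88,"yaw": 0}])

```text
time_s: 7.65
tool_pos: [0.5242, 0.0993, 0.0342]
tcp_rot: [-2.576, 1.567, -2.69]
force: [0.3, 0.2, 0.2]
grip_width: 0.005
```

arm_command(targets=[{"gripper": 1,"dx": 10,"dy": -1,"dz": 0,"yaw": 0},{"gripper": 1,"dx": 20,"dy": -2,"dz": 0,"yaw": 0},{"gripper": 1,"dx": 28,"dy": -3,"dz": 0,"yaw": 0},{"gripper": 1,"dx": 34,"dy": -3.5,"dz": 0,"yaw": 0},{"gripper": 1,"dx": 37,"dy": -4,"dz": 0,"yaw": 0},{"gripper": 1,"dx": 40,"dy": -4,"dz": 0,"yaw": 0}])

```text
time_s: 8.25
tool_pos: [0.5654, 0.097, 0.0357]
tcp_rot: [-2.994, 1.571, -3.106]
force: [-4.0, 0.3, 2.7]
grip_width: 0.004
```

arm_command(targets=[{"gripper": 1,"dx": 2,"dy": 0,"dz": 0,"yaw": 0},{"gripper": 1,"dx": 3,"dy": 0,"dz": 0,"yaw": 0}])

```text
time_s: 8.45
tool_pos: [0.5654, 0.0971, 0.0352]
tcp_rot: [-2.951, 1.565, -3.062]
force: [-8.6, -0.4, 6.9]
grip_width: 0.004
```

Same stopping point (565 mm) at either height. I retract and turn 90°, then look at the finger profile and measure the rack against the mouth in the scene view.

arm_command(targets=[{"gripper": 1,"dx": -15,"dy": 2,"dz": 0,"yaw": 0},{"gripper": 1,"dx": -50,"dy": 5,"dz": 0,"yaw": 0},{"gripper": 1,"dx": -60,"dy": 5,"dz": 45,"yaw": 8},{"gripper": 1,"dx": -60,"dy": 5,"dz": 90,"yaw": 16},{"gripper": 1,"dx": -60,"dy": 5,"dz": 120,"yaw": 24},{"gripper": 1,"dx": -60,"dy": 5,"dz": 120,"yaw": 32},{"gripper": 1,"dx": -60,"dy": 5,"dz": 120,"yaw": 40},{"gripper": 1,"dx": -60,"dy": 5,"dz": 120,"yaw": 48}])

```text
time_s: 9.25
tool_pos: [0.5084, 0.1022, 0.1561]
tcp_rot: [-0.5, 1.57, 0.231]
force: [-0.2, -0.9, 0.4]
grip_width: 0.007
```

arm_command(targets=[{"gripper": 1,"dx": 0,"dy": 0,"dz": 0,"yaw": 8},{"gripper": 1,"dx": 0,"dy": 0,"dz": 0,"yaw": 16},{"gripper": 1,"dx": 0,"dy": 0,"dz": 0,"yaw": 24},{"gripper": 1,"dx": 0,"dy": 0,"dz": 0,"yaw": 32},{"gripper": 1,"dx": 0,"dy": 0,"dz": 0,"yaw": 40},{"gripper": 1,"dx": 0,"dy": 0,"dz": 0,"yaw": 42},{"gripper": 1,"dx": 0,"dy": 0,"dz": 0,"yaw": 42}])

```text
time_s: 9.95
tool_pos: [0.5083, 0.102, 0.1556]
tcp_rot: [-0.303, 1.571, 1.155]
force: [0.1, 0.6, -0.5]
grip_width: 0.007
```

```bash
python3 - <<'E'
from h import *
s=env.observe(); print(s["time_s"],s["tool_pos"],s["force"],s["joint_pos"]); T=s["tool_pos"]
a=-.11;u=np.array([np.cos(a),np.sin(a)]);v=np.array([-u[1],u[0]]);O=np.array([.574,.095])
def prof(cam,im,z,xs,ys,t):
    print(t)
    for x in xs:
        p=np.float32([px(cam,np.r_[O+x*u+y*v,z]) for y in ys])
        m=cv2.remap(im,p[:,:1].copy(),p[:,1:].copy(),cv2.INTER_LINEAR)[:,0].mean(0); print(f"{x*1000:.0f}:",m.astype(int),end=" ")
    print()
for n in("top","scene"):
    im,d=cams.get_image(n)
    prof(n,im,.044,np.arange(-.010,.016,.002),np.linspace(-.034,.034,30),n+" near")
    prof(n,im,.088,np.arange(-.008,.012,.002),np.linspace(.06,.08,9),"edge L")
    prof(n,im,.088,np.arange(-.008,.012,.002),np.linspace(-.08,-.055,9),"edge R")
t=px("scene",T); x0,y0=int(t[0])-50,int(t[1])-75
cv2.imwrite("pics/g7.png",cv2.resize(im[max(y0,0):y0+95,x0:x0+100],None,fx=6,fy=6,interpolation=cv2.INTER_CUBIC)[:,:,::-1]); print(t,x0,y0)
E
```

```text
9.95 [0.50827366 0.10201023 0.15557255] [ 0.07413671  0.57130929 -0.53613881] [-0.09384762  0.33433053 -0.20141298  1.96610675  0.08734714  0.84920088
  2.68721915]
top near
-10: [74 95 90] -8: [77 97 91] -6: [ 82 101  96] -4: [ 83 102  97] -2: [ 82 100  94] 0: [74 85 77] 2: [77 78 64] 4: [87 86 70] 6: [ 98 102  88] 8: [104 114 101] 10: [106 116 105] 12: [106 115 105] 14: [105 114 104] 
edge L
-8: [46 75 72] -6: [43 68 65] -4: [44 62 58] -2: [53 65 61] 0: [74 79 71] 2: [163 159 142] 4: [242 237 221] 6: [254 254 248] 8: [254 253 244] 10: [252 251 241] 
edge R
-8: [28 25 24] -6: [24 24 22] -4: [46 45 40] -2: [84 80 72] 0: [101  97  87] 2: [116 112  99] 4: [148 143 127] 6: [170 165 147] 8: [170 164 147] 10: [167 161 145] 
scene near
-10: [238 236 234] -8: [240 237 235] -6: [240 238 236] -4: [240 238 237] -2: [239 238 238] 0: [240 233 229] 2: [242 224 205] 4: [241 217 192] 6: [225 209 198] 8: [207 200 205] 10: [202 199 207] 12: [202 199 207] 14: [201 198 206] 
edge L
-8: [106 106 104] -6: [111 111 109] -4: [106 105 103] -2: [90 89 88] 0: [89 88 85] 2: [163 163 156] 4: [239 239 235] 6: [253 253 248] 8: [249 250 242] 10: [246 246 239] 
edge R
-8: [90 89 87] -6: [96 94 93] -4: [104 104 101] -2: [104 104 101] 0: [101 102 100] 2: [117 116 111] 4: [149 149 140] 6: [156 155 146] 8: [151 151 142] 10: [149 149 141] 
[340.83489858 149.36073366] 290 74
```

View pics/g7.png

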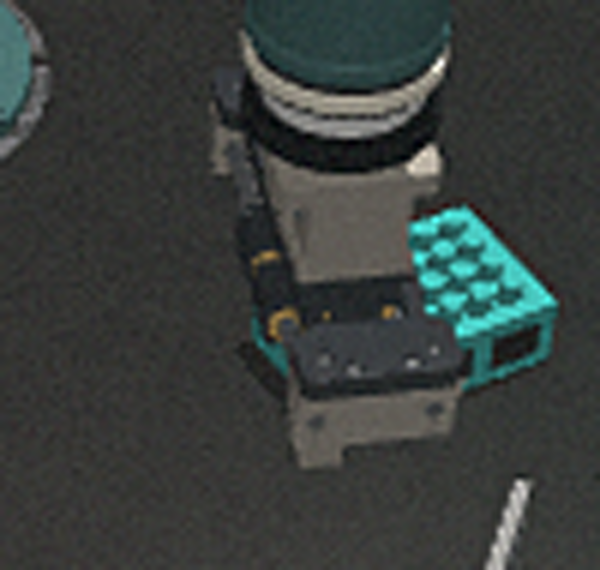

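The finger looks vertical, so its flush stop at the mouth puts the near face near 0: rack ≈ 63–64.5 mm across the views, above the 62 mm limit but slim. I add one mildly faster nudge so the rack coasts a little deeper.

arm_command(targets=[{"gripper": 1,"dx": 0,"dy": 0,"dz": 0,"yaw": -8},{"gripper": 1,"dx": 0,"dy": 0,"dz": 0,"yaw": -16},{"gripper": 1,"dx": 0,"dy": 0,"dz": 0,"yaw": -24},{"gripper": 1,"dx": 0,"dy": 0,"dz": 0,"yaw": -32},{"gripper": 1,"dx": 0,"dy": 0,"dz": 0,"yaw": -40},{"gripper": 1,"dx": 0,"dy": 0,"dz": 0,"yaw": -48},{"gripper": 1,"dx": 0,"dy": 0,"dz": 0,"yaw": -56},{"gripper": 1,"dx": 0,"dy": 0,"dz": 0,"yaw": -64}])

```text
time_s: 10.85
tool_pos: [0.5083, 0.1022, 0.1556]
tcp_rot: [-0.385, 1.571, -0.05]
force: [1.2, 0.7, 0.2]
grip_width: 0.002
```

arm_command(targets=[{"gripper": 1,"dx": 0,"dy": 0,"dz": 0,"yaw": -8},{"gripper": 1,"dx": 0,"dy": 0,"dz": -30,"yaw": -16},{"gripper": 1,"dx": 0,"dy": 0,"dz": -70,"yaw": -24},{"gripper": 1,"dx": 0,"dy": 0,"dz": -105,"yaw": -26},{"gripper": 1,"dx": 0,"dy": 0,"dz": -128,"yaw": -26},{"gripper": 1,"dx": 0,"dy": 0,"dz": -130,"yaw": -26},{"gripper": 1,"dx": 0,"dy": 0,"dz": -130,"yaw": -26}])

```text
time_s: 11.55
tool_pos: [0.5083, 0.1021, 0.0256]
tcp_rot: [-2.611, 1.57, -2.723]
force: [-0.1, 0.3, 0.0]
grip_width: 0.005
```

arm_command(targets=[{"gripper": 1,"dx": 12,"dy": -1.3,"dz": 0,"yaw": 0},{"gripper": 1,"dx": 27,"dy": -3,"dz": 0,"yaw": 0},{"gripper": 1,"dx": 42,"dy": -4.6,"dz": 0,"yaw": 0},{"gripper": 1,"dx": 57,"dy": -6,"dz": 0,"yaw": 0},{"gripper": 1,"dx": 58,"dy": -6,"dz": 0,"yaw": 0}])

```text
time_s: 12.05
tool_pos: [0.5651, 0.0962, 0.027]
tcp_rot: [-3.107, 1.566, 3.064]
force: [-11.6, 0.2, 9.2]
grip_width: 0.008
```

arm_command(targets=[{"gripper": 1,"dx": -15,"dy": 2,"dz": 0,"yaw": 0},{"gripper": 1,"dx": -50,"dy": 5,"dz": 0,"yaw": 0},{"gripper": 1,"dx": -50,"dy": 5,"dz": 45,"yaw": 0},{"gripper": 1,"dx": -50,"dy": 5,"dz": 95,"yaw": 0},{"gripper": 1,"dx": -50,"dy": 50,"dz": 100,"yaw": 0},{"gripper": 1,"dx": -50,"dy": 90,"dz": 100,"yaw": 0},{"gripper": 1,"dx": -30,"dy": 125,"dz": 100,"yaw": 0},{"gripper": 1,"dx": -30,"dy": 165,"dz": 100,"yaw": 0}])

```text
time_s: 12.85
tool_pos: [0.5403, 0.2622, 0.1286]
tcp_rot: [0.439, 1.564, 0.325]
force: [1.0, -0.4, 0.7]
grip_width: 0.002
```

```bash
python3 - <<'E'
from h import *
s=env.observe(); print(s["time_s"],s["tool_pos"],s["force"])
a=-.11;u=np.array([np.cos(a),np.sin(a)]);v=np.array([-u[1],u[0]]);O=np.array([.574,.095])
def prof(cam,im,z,xs,ys):
    r=[]
    for x in xs:
        p=np.float32([px(cam,np.r_[O+x*u+y*v,z]) for y in ys])
        m=cv2.remap(im,p[:,:1].copy(),p[:,1:].copy(),cv2.INTER_LINEAR)[:,0].astype(float).mean(0); r.append(f"{x*1000:.0f}:{m[0]-m[2]:.0f}")
    print(cam,z,*r)
Y=np.linspace(-.03,.03,25)
for n in("top","scene"):
    im,d=cams.get_image(n)
    prof(n,im,.044,np.arange(-.010,.016,.002),Y)
    prof(n,im,.044,np.arange(.12,.142,.002),Y)
prof("top-before".split("-")[0],np.load("/tmp/top2.npz")["im"],.044,np.arange(.12,.142,.002),Y)
O2=O+.0024*u
for q in np.r_[2.3,np.arange(2.1,-.01,-.15),0,-.05]:
    p=np.array([-.006-.085*np.sin(q)-.015*np.cos(q),.0575-.085*np.cos(q)+.015*np.sin(q)]); print(round(q,2),((O2+p[0]*u+p[1]*v)*1000).round(),end="; ")
E
```

```text
12.85 [0.54031538 0.26219122 0.1285904 ] [ 0.99479805 -0.36608372  0.67990338]
top 0.044 -10:12 -8:12 -6:11 -4:9 -2:12 0:33 2:95 4:107 6:82 8:60 10:55 12:58 14:54
top 0.044 120:45 122:58 124:60 126:60 128:57 130:45 132:29 134:24 136:24 138:25 140:25
scene 0.044 -10:4 -8:5 -6:4 -4:3 -2:2 0:8 2:25 4:38 6:25 8:3 10:-5 12:-7 14:-7
scene 0.044 120:6 122:6 124:6 126:5 128:5 130:6 132:6 134:6 136:6 138:5 140:5
top 0.044 120:51 122:60 124:60 126:60 128:55 130:40 132:25 134:24 136:24 138:25 140:25
2.3 [531. 226.]; 2.1 [517. 215.]; 1.95 [509. 206.]; 1.8 [502. 195.]; 1.65 [496. 183.]; 1.5 [492. 171.]; 1.35 [491. 158.]; 1.2 [491. 145.]; 1.05 [493. 132.]; 0.9 [497. 120.]; 0.75 [503. 108.]; 0.6 [510.  98.]; 0.45 [519.  88.]; 0.3 [529.  81.]; 0.15 [540.  74.]; 0.0 [552.  70.]; 0.0 [552.  70.]; -0.05 [557.  69.];
```

The nudge gained roughly 0.6 mm, putting the rack at ≈ 64 mm, with the door still open. Now the door: I descend on its outer side and sweep it shut.

arm_command(targets=[{"gripper": 1,"dx": 0,"dy": 0,"dz": -40,"yaw": 0},{"gripper": 1,"dx": 0,"dy": 0,"dz": -70,"yaw": 0},{"gripper": 1,"dx": 0,"dy": 0,"dz": -78,"yaw": 0},{"gripper": 1,"dx": -10,"dy": -20,"dz": -78,"yaw": 0},{"gripper": 1,"dx": -16,"dy": -34,"dz": -78,"yaw": 0},{"gripper": 1,"dx": -21,"dy": -47,"dz": -78,"yaw": 0},{"gripper": 1,"dx": -29,"dy": -56,"dz": -78,"yaw": 0},{"gripper": 1,"dx": -36,"dy": -67,"dz": -78,"yaw": 0}])

```text
time_s: 13.75
tool_pos: [0.5008, 0.194, 0.0486]
tcp_rot: [0.636, 1.568, 0.524]
force: [1.5, 0.9, -0.1]
grip_width: 0.008
```

arm_command(targets=[{"gripper": 1,"dx": -6,"dy": -12,"dz": 0,"yaw": 0},{"gripper": 1,"dx": -10,"dy": -24,"dz": 0,"yaw": 0},{"gripper": 1,"dx": -11,"dy": -37,"dz": 0,"yaw": 0},{"gripper": 1,"dx": -11,"dy": -50,"dz": 0,"yaw": 0},{"gripper": 1,"dx": -9,"dy": -63,"dz": 0,"yaw": 0},{"gripper": 1,"dx": -5,"dy": -75,"dz": 0,"yaw": 0},{"gripper": 1,"dx": 1,"dy": -87,"dz": 0,"yaw": 0},{"gripper": 1,"dx": 8,"dy": -97,"dz": 0,"yaw": 0}])

```text
time_s: 14.55
tool_pos: [0.5087, 0.0957, 0.0475]
tcp_rot: [-2.574, 1.57, -2.686]
force: [0.7, 2.1, -0.8]
grip_width: 0.006
```

```bash
python3 - <<'E'
from h import *
s=env.observe(); print(s["time_s"],s["tool_pos"],s["force"])
im,d=cams.get_image("scene"); cv2.imwrite("pics/s8.png",cv2.resize(im[110:300,230:430],None,fx=3,fy=3,interpolation=cv2.INTER_CUBIC)[:,:,::-1])
E
```

```text
14.55 [0.50869779 0.09572863 0.04745732] [ 0.6987791   2.09519494 -0.75003683]
```

View pics/s8.png

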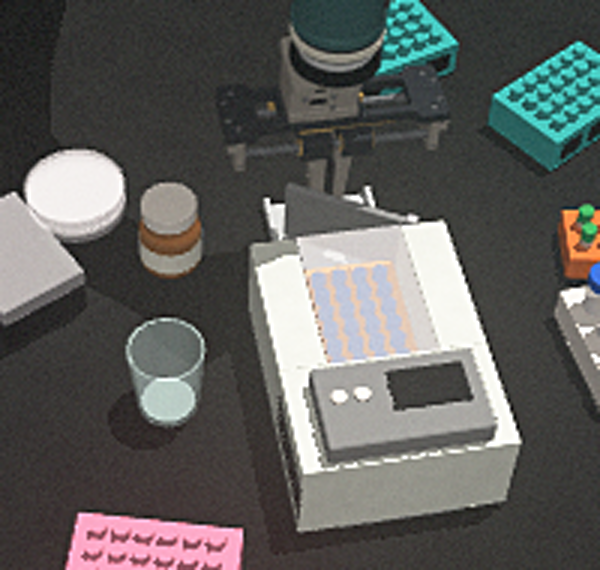

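The door is about half shut, with its panel from (290,190) to (415,220), and the fingers are on its outer face. I continue.

arm_command(targets=[{"gripper": 1,"dx": 9,"dy": -10,"dz": 0,"yaw": 0},{"gripper": 1,"dx": 19,"dy": -17,"dz": 0,"yaw": 0},{"gripper": 1,"dx": 26,"dy": -21,"dz": 0,"yaw": 0},{"gripper": 1,"dx": 33,"dy": -25,"dz": 0,"yaw": 0},{"gripper": 1,"dx": 38,"dy": -27,"dz": 0,"yaw": 0},{"gripper": 1,"dx": 42,"dy": -28,"dz": 0,"yaw": 0},{"gripper": 1,"dx": 45,"dy": -28,"dz": 0,"yaw": 0}])

```text
time_s: 15.3
tool_pos: [0.5531, 0.0688, 0.0475]
tcp_rot: [-2.66, 1.57, -2.772]
force: [-7.6, -1.3, 4.5]
grip_width: 0.004
```

arm_command(targets=[{"gripper": 1,"dx": 1.5,"dy": 0,"dz": 0,"yaw": 0},{"gripper": 1,"dx": 3,"dy": 0,"dz": 0,"yaw": 0}])

```text
time_s: 15.5
tool_pos: [0.553, 0.0689, 0.0471]
tcp_rot: [-2.912, 1.564, -3.023]
force: [-10.9, -1.1, 8.1]
grip_width: 0.004
```

It stopped firmly at the expected shut position. I retract and check.

arm_command(targets=[{"gripper": 1,"dx": -10,"dy": 1,"dz": 0,"yaw": 0},{"gripper": 1,"dx": -35,"dy": 4,"dz": 0,"yaw": 0},{"gripper": 1,"dx": -60,"dy": 6,"dz": 30,"yaw": 0},{"gripper": 1,"dx": -60,"dy": 6,"dz": 75,"yaw": 0},{"gripper": 1,"dx": -60,"dy": 50,"dz": 110,"yaw": 0},{"gripper": 1,"dx": -60,"dy": 100,"dz": 130,"yaw": 0},{"gripper": 1,"dx": -60,"dy": 150,"dz": 130,"yaw": 0},{"gripper": 1,"dx": -60,"dy": 200,"dz": 130,"yaw": 0}])

```text
time_s: 16.3
tool_pos: [0.4969, 0.2623, 0.1794]
tcp_rot: [0.629, 1.566, 0.516]
force: [0.5, -0.5, -0.0]
grip_width: 0.005
```

```bash
python3 - <<'E'
from h import *
s=env.observe(); print(s["time_s"],s["tool_pos"],s["force"])
im,d=cams.get_image("top"); cv2.imwrite("pics/t9.png",cv2.resize(im[125:225,245:345],None,fx=6,fy=6,interpolation=cv2.INTER_CUBIC)[:,:,::-1])
P=cloud("top",d); X,Y,Z=P[...,0],P[...,1],P[...,2]
a=-.11;u=np.array([np.cos(a),np.sin(a)]);v=np.array([-u[1],u[0]]);O=np.array([.5764,.0947])
x=(P[...,:2]-O)@u; y=(P[...,:2]-O)@v
m=(x>-.03)&(x<-.003)&(abs(y)<.06)&(Z>.07)&(Z<.095); k=np.polyfit(y[m],x[m],1); print("door line n,slope,mean x",m.sum(),k,x[m].mean())
E
```

```text
16.3 [0.49694281 0.26229981 0.17941493] [ 0.49805655 -0.46270566 -0.03632946]
door line n,slope,mean x 145 [-0.00173509 -0.0063721 ] -0.006375280863990367
```

View pics/t9.png

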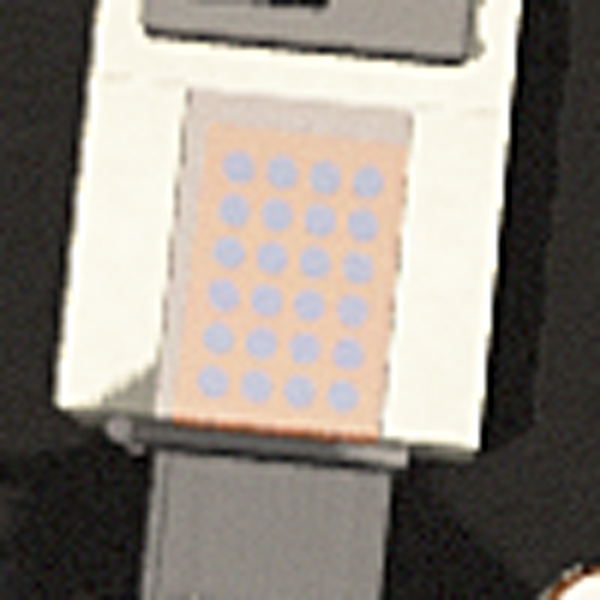

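The door panel lies flat across the mouth: x ≈ −6.4 mm, slope ≈ 0.002 rad. The rack is behind it, and the arm is clear.

```bash
python3 -c "
from plant import env
print(env.sign_off())"
```

```text
the job is handed in; nothing more can be done
None
```

The rack is pushed into the bay and the door is shut, but the rack appears to sit about 5 mm short of its stop. I handed the job in at 16.3 s on the robot's clock; no verdict was reported.

- **Rack:** I pushed the orange rack in with closed fingertips while the door stood at about 2.06 rad. The fingers were blocked at the mouth, most likely by the front face or roof edge, so a slow push could not take it further. A slightly faster nudge gained roughly 0.6 mm. My last estimate puts the rack's centre near x = 64 mm. That is above the 62 mm limit by only about 2 mm, and the individual readings varied by about 1 mm. One rough early look at the scene view, before the nudge, put it right at the limit.
- **Door:** I swept it shut by its outer face, and it stopped firmly at the expected place. The depth fit puts its panel at x = −6.4 mm with a slope of about 0.002 rad, so it is closed.
- **Everything else:** The arm finished clear of everything, with no force on the tool. The bystanders visible in the later pictures looked unmoved, though I did not measure them.

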